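# Unhook the polishing-disc carrier from its lipped rack and stand it in the drain stand

## Robot

A 7-joint arm with a two-finger parallel gripper is mounted at the origin on the work surface. World frame = base frame: x ahead of the robot, y to its left, z up, the work surface at z = 0. Lengths are in m, angles in rad, forces in N, time in s.
With the tool pointing down it reaches from about 0.35 to 0.9 m from the base axis. Payload 8.1 kg.
Tool frame: the origin (TCP) lies between the finger pads; the fingertips stand 25 mm ahead of it and the grasp point (between the pads) lies 6 mm ahead of it; z points along the fingers, y is the line along which they close (so a half turn about z gives the same grasp; the last joint's range is limited). The gripper opens to 92 mm and grips with 3 to 60 N. Pads are 19 mm wide; open, the fingers measure 130 mm over their backs; the gripper's body (75 mm by 190 mm) begins 47 mm behind the grasp point.
Start: joints at [1.142, 0.434, 0.025, 1.573, -0.012, 1.134, -0.075], TCP at [0.2, -0.592, 0.252] pointing down, gripper open.
Joint ranges: [-2.62, 2.62], [-0.44, 2.09], [-1.27, 1.32], [0.08, 2.57], [-1.32, 4.46], [0.12, 2], [-2.74, 2.74]. Speed limits (rad/s): [2.22, 2.22, 3.01, 3.01, 3.14, 3.14, 3.14].

## Interface

Orientations are given as [roll, pitch, yaw] about the fixed x, y, z axes, in that order (R = Rz(yaw) Ry(pitch) Rx(roll)).
In Python, from workcell import read_state, read_camera, sign_off, boxes_of gives the robot as it stands. The module is installed in compiled form; this text tells all that it offers.
- The arm moves only by the tool play_rows, never from a script. Its argument "series" is one flat list of numbers, 7 for each row, row after row: the shift along the world's x, y, z in m, then the turn, a rotation vector about the world's x, y, z in rad, then the finger opening in m, from 0 to 0.0918. In form: [dx, dy, dz, rx, ry, rz, gripper, dx, dy, dz, rx, ry, rz, gripper, ...]. A call has 1 to 12 rows; each row shifts and turns the commanded pose from where the row before left it; what a row does not reach is not made up. A row lasts 1/12 s, in which the tool goes at most 41.7 mm and 7.16 degrees, less where a joint would pass 70% of its speed; a pose out of reach is approached as far as the arm can. A call with a gripper value outside its range is refused whole. The fingers move at their own pace and stop on an object; "grip_force" is the grip in N (left out, the last holds). Time passes only in rows, so rows that do not move let the fingers close. It gives the time, the measured TCP pose, the force, the opening and the grip force at its end, in the units of the state.
- read_state(): the state, without advancing time (a new reading comes with each control period).
- read_camera(name): name is "side" or "top"; returns a dict with "img" (420x560x3 uint8, blue, green, red), "range_z" (420x560 float32, m along the optical axis (not along the pixel's ray), 0 where there is no reading), "K" (3x3 intrinsics, pixels), "view" (4x4, takes a point from world to camera coordinates). Camera axes: x right, y up, looking along -z (the intrinsics and any distortion apply to the point x, -y, -z); pixel columns grow to the right and rows downward; lengths in m; the calibration is good to about 2 mm. A picture is of the moment at which its call begins.
- sign_off(): hands the job in; it is judged then, once.
Trained networks look in a picture, given as the dict that the camera call returned (one of the last four; its "shot" number tells which), for a name from the list of things; names that differ only in an ending like _2 or _b are one class to them, and where a whole thing is asked for, a point or a joint stands for the part that bears it (a point fixed in the world has none). Each returns a list of dicts, best first, with "score" (0 to 1); they miss things now and then, are a little off and sometimes report something else, mostly with a low value. They report only what shows in the picture. A call takes as long as a camera call. They do not tell look-alikes from the thing itself.
- boxes_of(picture, thing): "at" ([column, row] in pixels, amid what is visible of it).
The state is a dict: "time_s": time; "joints": joint angles; "qvel": joint speeds; "tau": joint torques, N m; "tool_pos": TCP position; "orientation": TCP orientation; "force": force on the tool from outside, world axes, zero at the start; "moment": the same for the moment, N m; "width": opening from 0.0 (shut) to 1.0 (fully open); "grip_force": force on a finger pad.
Only numpy, scipy, OpenCV 4.12 (cv2) and the standard library are available. Lean on these libraries where they do the work, as an engineer would, in place of code of your own. Each camera call takes 0.05 s, during which the arm holds its last target. There are 200 camera calls.

## Task

Take the metal disc carrier out of its steel rack by its handle: lift it until its hook is above the rail, but without forcing it against the sprung keeper overhead, tilt its top back towards the open side of the rack so that the hook comes off, then draw it up over the front lip. Lower it, still held, upright and fully down into the slot of the grey drain stand, and let go. Be gentle with the rack throughout and leave the other things on the bench where they are.

Things in the scene. Friction and masses are not known exactly. Their poses are not given: they have to be found in the camera images.
- carrier: Disc carrier: upright bare aluminium plate, black rubber handle on top, grey disc (diameter 90 mm, centre z 100, out to x -14) on its front. 0.3 to 0.6 kg. Origin: centre of underside; z up, x through the plate towards the hook at its back, y across. Foot 16 (x) by 70 (y) by 20 mm high; plate 12 by 70, up to z 160; handle 14 (x) by 40 (y), z 160 to 230.
- carrier_grip (a point): Point in the carrier's rubber handle, on its centre line, 213 mm above the carrier's underside: the place to grip (14 mm thick front to back, 40 mm wide). Free room on all sides. Axes as the carrier's.
- carrier_hook (a point): Middle of the hook tooth's lower tip: x 30, y 0, z 86 mm in the carrier's frame; same axes. The hook, 44 mm wide (y), is a flat arm from the plate's back to x 33, z 130 to 136, ending in a tooth hanging down at x 27 to 33, z 86 to 130.
- carrier_arm (a point): Upper far edge, in the middle, of the hook's arm: x 33, y 0, z 136 mm in the carrier's frame; same axes. It must come in front of x 11 mm of the rack's frame to be out from under the keeper.
- rack: Steel rack fixed to the bench; the carrier stands in it at first, axes nearly parallel. Origin on the bench; z up, -x its open front, y along its rail. Floor 12 mm high, x -43 to 67, y -75 to 75. Side cheeks (inner faces y -43, 43) as high as the front lip; low back wall: inner face x 26, top z 28. Posts (x 12 to 32, |y| 59 to 69) to z 182. Over 20 N between carrier and rack damages it.
- rack_lip (a point): Middle of the top edge of the rack's front lip, at x -28, z 62 mm in the rack's frame; same axes. The lip spans x -32 to -24 and stands 50 mm above the rack's floor. With the foot behind it, sliding forward to the lip does not free the hook; leaning the top forward by about 0.3 rad does.
- rack_floor (a point): Point on the rack's floor, z 12 mm, x 0, y 0 in its frame; same axes. Above it, between the posts, a rail and a keeper tongue are clamped as one piece at a height that differs each time and is not measured. Rail: x 10 to 16, |y| to 56, 14 mm high. Side bars |y| 51 to 57, x 12 to 50, and a bar at x 47 to 53 carry the keeper; their tops are 59 mm above the rail's top.
- rack_rear (a point): Point at x 29, y 0, z 12 mm in the rack's frame; same axes; the sprung keeper is straight above: x 11 to 47, |y| to 15, 6 mm thick, underside 53 mm above the rail's top. The hook's tooth hangs behind the rail, tip 8 to 38 mm below its top. A lift of 11 to 41 mm brings the arm against the keeper (tip then 3 mm above the rail); it gives at 2 to 3 N, 2.5 N per mm, hard after 3 mm.
- stand: Grey plastic drain stand fixed to the bench. Origin on the bench, centre; z up, x across its slot, y along it. Base 120 (x) by 130 (y) by 8 mm. Two walls along y leave a slot 21 mm wide and 86 mm long between end stops; walls straight to z 36, flaring out to about z 50. The carrier's foot goes in with its y along the slot, the disc facing either way.
- stand_slot (a point): Centre of the slot's floor in the drain stand, 8 mm above the bench: the carrier's origin comes here. Axes as the stand's.
- disc_a: Bystander: loose black polishing disc lying flat, diameter 100 mm, 6 mm thick. Origin: centre of the underside.
- disc_b: Bystander: loose brown polishing disc lying flat, diameter 80 mm, 6 mm thick. Origin: centre of the underside.
- cup_wheel: Bystander: steel grinding cup wheel, diameter 90 mm, 45 mm high. Origin: centre of the underside.
- spanner: Bystander: steel spanner lying flat, 180 mm long. Origin: about its middle, underside.
- paste_jar: Bystander: white jar with a black lid, diameter 64 mm, 65 mm high. Origin: centre of the underside.
- rub_block: Bystander: grey hand polishing block, 90 by 55 by 28 mm. Origin: centre of the underside.
- stone_offcut: Bystander: offcut of stone, 110 by 70 by 20 mm. Origin: centre of the underside.
Mind the look-alikes: they are no part of the job. Leave any purple look-alike of the stand alone.

How it is judged:
By the outcome, as a careful person would: the job done as asked, in the order asked, and still so for the second after the job is handed in, with the robot touching nothing.
It also fails if it takes over 54 s, if anything falls off the work surface, if the arm or the gripper's body presses on something with over 40 N, if the wrist force passes 120 N, or if a joint passes its speed limit or range.

## Working session

There is one attempt and no reset: what is moved stays moved. The work goes in short steps, Python scripts to look and compute and a tool call to move; the robot and the scene stay as the last step left them, time stands still between calls to the robot, and variables do not carry over. Pictures are saved under pics/ and viewed, at most 10 in all, crops included, and the job is handed in when it is done.

Besides the shell and the picture viewer there is one more tool, called after ">>>" as a command line: name --argument value ..., lists and objects as JSON in quotes. play_rows: Moves the arm, as the interface text tells. Its arguments: {"type":"object","properties":{"series":{"type":"array"},"grip_force":{"type":"number"}},"required":["series"]}

```bash
mkdir -p pics; cat > h.py <<'E'
import numpy as np, cv2, pickle
from workcell import read_state, read_camera, sign_off, boxes_of
def cloud(p):
    z=p["range_z"]; K=p["K"]; v,u=np.mgrid[0:z.shape[0],0:z.shape[1]]
    x=(u-K[0,2])/K[0,0]*z; y=(v-K[1,2])/K[1,1]*z
    c=np.stack([x,-y,-z,np.ones_like(z)],-1)
    w=c@np.linalg.inv(p["view"]).T
    w=w[...,:3]; w[z<=0]=np.nan
    return w
E
python3 - <<'E'
from h import *
s=read_state(); print({k:np.round(v,3).tolist() for k,v in s.items()})
for n in("side","top"):
    p=read_camera(n); w=cloud(p); cv2.imwrite(f"pics/{n}0.png",p["img"])
    pickle.dump(p,open(f"{n}0.pkl","wb"))
    print(n,np.linalg.inv(p["view"])[:3].round(3).tolist(),p["K"].round(1).tolist(),p.keys())
    for t in("carrier","carrier_grip","carrier_hook","rack","rack_lip","stand","stand_slot"):
        for b in boxes_of(p,t)[:3]:
            c,r=[int(round(a)) for a in b["at"]]; print(t,b["score"],c,r,w[r,c].round(3) if 0<=r<420 and 0<=c<560 else "")
E
```

```text
{'time_s': 0.0, 'joints': [1.142, 0.435, 0.025, 1.574, -0.012, 1.134, -0.075], 'qvel': [-0.0, -0.0, -0.001, -0.001, -0.0, 0.001, -0.0], 'tau': [-0.0, -66.785, 0.985, -31.446, -0.06, 0.043, 0.0], 'tool_pos': [0.2, -0.592, 0.251], 'orientation': [-3.14, 0.0, 0.326], 'force': [-0.112, -0.538, 0.348], 'moment': [0.045, -0.001, 0.012], 'grip_force': 0.0, 'width': 0.998}
side [[-0.944, 0.185, -0.275, 0.058], [-0.331, -0.542, 0.772, 1.209], [-0.007, 0.82, 0.573, 1.076]] [[502.2, 0.0, 282.3], [0.0, 502.2, 214.5], [0.0, 0.0, 1.0]] dict_keys(['img', 'range_z', 'K', 'view', 'shot'])
carrier 0.67 287 188 [ 0.54  -0.195  0.152]
carrier_grip 0.77 291 187 [ 0.529 -0.206  0.152]
carrier_hook 0.83 288 186 [ 0.536 -0.197  0.16 ]
carrier_hook 0.47 245 294 [0.538 0.203 0.009]
carrier_hook 0.27 188 281 [0.721 0.218 0.021]
rack 0.88 283 210 [ 0.541 -0.157  0.083]
rack_lip 0.77 280 211 [ 0.553 -0.157  0.076]
stand 0.74 244 293 [0.544 0.197 0.007]
stand 0.56 356 358 [0.168 0.328 0.008]
stand_slot 0.82 355 361 [0.169 0.34  0.01 ]
stand_slot 0.7 246 294 [0.535 0.202 0.01 ]
stand_slot 0.45 287 185 [ 0.539 -0.194  0.165]
top [[-0.005, 0.989, -0.145, 0.248], [-1.0, -0.004, 0.008, 0.015], [0.008, 0.145, 0.989, 1.563]] [[510.7, 0.0, 284.1], [0.0, 510.7, 207.9], [0.0, 0.0, 1.0]] dict_keys(['img', 'range_z', 'K', 'view', 'shot'])
carrier 0.57 366 176 [ 0.538 -0.223  0.185]
carrier_grip 0.83 364 178 [ 0.539 -0.223  0.154]
carrier_grip 0.74 166 247 [0.358 0.36  0.008]
carrier_hook 0.65 364 176 [ 0.536 -0.216  0.196]
rack 0.65 354 174 [ 0.581 -0.216  0.012]
rack_lip 0.58 354 176 [ 0.551 -0.199  0.125]
stand 0.82 175 306 [0.181 0.328 0.009]
stand_slot 0.94 178 310 [0.17  0.319 0.009]
stand_slot 0.87 222 186 [0.545 0.193 0.012]
```

View pics/side0.png

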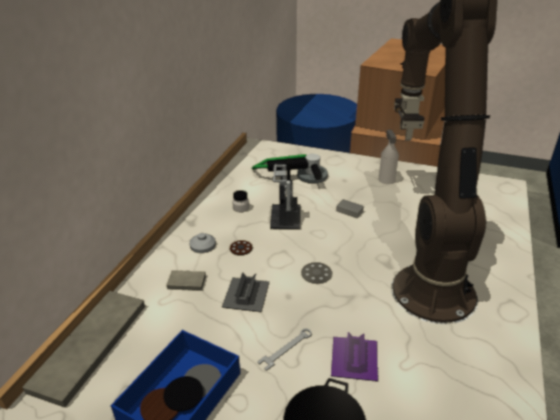

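View pics/top0.png

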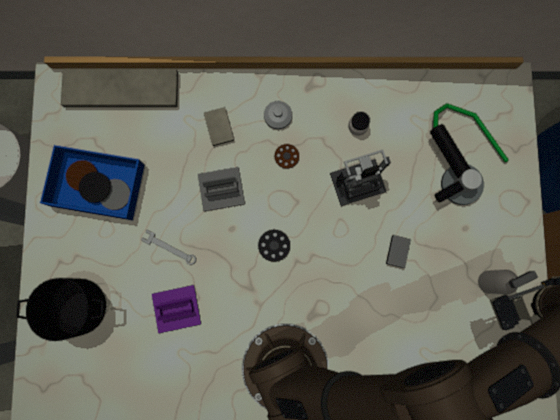

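```bash
python3 - <<'E'
from h import *
S=pickle.load(open("side0.pkl","rb"));T=pickle.load(open("top0.pkl","rb"))
a=cv2.resize(S["img"][110:270,210:370],(560,560),interpolation=2)
cv2.imwrite("pics/crop1.png",a)
E
```

```text
(no output)
```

View pics/crop1.png

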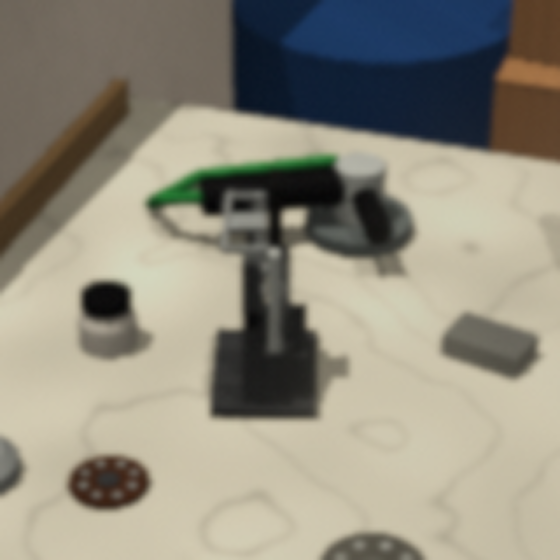

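Side: rack with carrier at (285,190), keeper frame on its left, so the open front faces the robot. The grey stand is at (246,294) and the purple look-alike at (355,358); I leave that one alone. Top: rack at (360,178), grey stand at (221,188), purple one at (177,310). The black angle grinder at (455,165) is the only other handle-like object. I choose the handle in the rack and the grey stand.

```bash
python3 - <<'E'
from h import *
S=pickle.load(open("side0.pkl","rb"));T=pickle.load(open("top0.pkl","rb"))
a=cv2.resize(T["img"][135:220,320:400],(560,595),interpolation=2)
b=cv2.resize(S["img"][150:235,255:312],(399,595),interpolation=2)
c=np.hstack([a,b]);cv2.imwrite("pics/crop2.png",cv2.resize(np.clip(c*1.6,0,255).astype(np.uint8),(800,496)))
for n,p in(("S",S),("T",T)):
    w=cloud(p)
    m=(abs(w[...,0]-.55)<.13)&(abs(w[...,1]+.2)<.11)
    q=w[m]
    for lo,hi in((.006,.02),(.045,.08),(.08,.14),(.14,.185),(.185,.215),(.215,.235),(.235,.27)):
        k=q[(q[:,2]>lo)&(q[:,2]<hi)]
        if len(k)>2:
            r=cv2.minAreaRect((k[:,:2]*1000).astype(np.float32)); print(n,lo,hi,len(k),np.round(r[0],1),np.round(r[1],1),round(r[2],1),"zmed",np.median(k[:,2]).round(4))
    m=(abs(w[...,0]-.54)<.1)&(abs(w[...,1]-.2)<.1)
    q=w[m]
    for lo,hi in((.004,.013),(.03,.08)):
        k=q[(q[:,2]>lo)&(q[:,2]<hi)]
        r=cv2.minAreaRect((k[:,:2]*1000).astype(np.float32)); print("stand",n,lo,hi,len(k),np.round(r[0],1),np.round(r[1],1),round(r[2],1))
E
```

```text
S 0.006 0.02 492 [ 550.1 -200.2] [219.  255.2] 90.0 zmed 0.0123
S 0.045 0.08 166 [ 543.2 -219.5] [ 63.5 125.4] 18.0 zmed 0.0601
S 0.08 0.14 192 [ 550.9 -218.7] [ 45.1 149.8] 16.1 zmed 0.1197
S 0.14 0.185 193 [ 551.9 -220.8] [ 44.1 143. ] 16.7 zmed 0.1597
S 0.185 0.215 165 [ 566.4 -217.7] [ 58.2 128.6] 17.3 zmed 0.193
S 0.215 0.235 18 [ 538.9 -209.7] [10.3 11.8] 18.8 zmed 0.2272
S 0.235 0.27 31 [ 544.4 -225.7] [10.3 47.5] 18.6 zmed 0.2425
stand S 0.004 0.013 1011 [540.  200.2] [199.4 199.3] 89.8
stand S 0.03 0.08 260 [537.1 198.6] [ 47.  104.4] 9.7
T 0.006 0.02 899 [ 550.5 -200. ] [219.6 256. ] 90.0 zmed 0.0109
T 0.045 0.08 191 [ 544.7 -231.2] [ 62.2 137.2] 15.6 zmed 0.0616
T 0.08 0.14 214 [ 555.2 -230. ] [ 48.1 154.9] 16.3 zmed 0.1234
T 0.14 0.185 328 [ 562.7 -227. ] [ 63. 140.] 15.2 zmed 0.1572
T 0.185 0.215 329 [ 568.6 -223.5] [ 60.4 128.8] 17.0 zmed 0.1923
T 0.215 0.235 23 [ 540.6 -228.4] [40.1 11.7] 88.0 zmed 0.2249
T 0.235 0.27 84 [ 546.3 -229.5] [15.  39.7] 16.9 zmed 0.2422
stand T 0.004 0.013 1367 [539.3 200. ] [198.4 199.8] 0.0
stand T 0.03 0.08 306 [538.9 195.8] [ 48.1 100.9] 9.0
```

View pics/crop2.png

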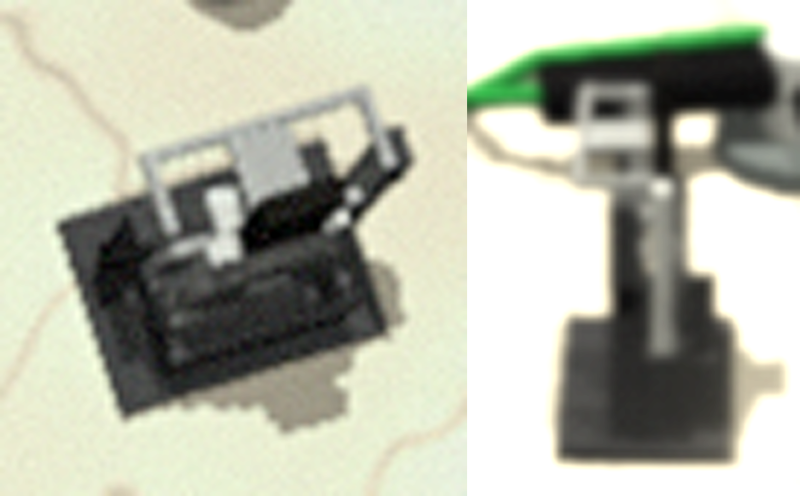

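```bash
cat >> h.py <<'E'
def rect(k):
    r=cv2.minAreaRect((k[:,:2]*1000).astype(np.float32)); return np.round(r[0],1),np.round(r[1],1),round(r[2],1)
def loc(w,o,yaw):
    c,s=np.cos(yaw),np.sin(yaw); d=w-np.array([*o,0]); return np.stack([d[...,0]*c+d[...,1]*s,-d[...,0]*s+d[...,1]*c,d[...,2]],-1)
E
python3 - <<'E'
from h import *
P={"S":pickle.load(open("side0.pkl","rb")),"T":pickle.load(open("top0.pkl","rb"))}
yaw=np.radians(17)
for n,p in P.items():
    w=cloud(p); l=loc(w,(.545,-.2275),yaw)
    def sel(x0,x1,y0,y1,z0,z1): 
        return l[(l[...,0]>x0)&(l[...,0]<x1)&(l[...,1]>y0)&(l[...,1]<y1)&(l[...,2]>z0)&(l[...,2]<z1)]
    h=sel(-.02,.02,-.03,.03,.235,.25); print(n,"handle",len(h),h.mean(0).round(4),h.min(0).round(4),h.max(0).round(4),h[:,2].std())
    k=sel(.016,.042,-.011,.015,.15,.22); print("keeper z",len(k),np.sort(k[:,2])[::max(1,len(k)//12)].round(4))
    k=sel(.005,.07,-.07,.07,.183,.205); print("frame",k.min(0).round(4),k.max(0).round(4),rect(k), np.histogram(k[:,2],11,(.183,.205))[0])
    f=sel(-.06,.09,-.09,.09,.009,.016);print("floor ext",rect(f),np.percentile(f,[2,98],0).round(4).tolist())
    li=sel(-.045,-.015,-.06,.06,.056,.068);print("lip",len(li),li.mean(0).round(4),np.percentile(li,[3,97],0).round(4).tolist())
    b=w[(abs(w[...,0]-.45)<.04)&(abs(w[...,1]+.05)<.04)]; print("bench",np.median(b[:,2]).round(4))
    # stand: grey via colour on base height
    l=loc(w,(.538,.197),.16); v=p["img"].max(2)
    m=(abs(l[...,0])<.085)&(abs(l[...,1])<.085)&(l[...,2]<.013)&(v<130)
    print("stand base",m.sum(),rect(w[m])); 
    m=(abs(l[...,0])<.04)&(abs(l[...,1])<.065)&(l[...,2]>.03); q=w[m]; print("walls",rect(q),q[:,2].max().round(4))
    q=w[(abs(l[...,0])<.04)&(abs(l[...,1])<.065)&(l[...,2]>.044)];print("walltop",len(q),rect(q),q.mean(0).round(4))
E
```

```text
S handle 31 [-0.0003  0.0057  0.2422] [-0.0059 -0.022   0.2356] [0.0054 0.0255 0.2497] 0.00322614486960089
keeper z 27 [0.1885 0.1906 0.1911 0.1913 0.1919 0.1925 0.1937 0.1942 0.1946 0.195
 0.1951 0.1955 0.1958 0.196 ]
frame [ 0.012  -0.0612  0.1831] [0.0527 0.0675 0.2004] (array([32.2,  3.2]), array([ 40.4, 128.6]), 0.3) [11  5 13 20 36 29 22  7  2  0  0]
floor ext (array([19.4,  3.8]), array([164.6, 127.2]), 89.3) [[-0.0429, -0.0711, 0.0093], [0.0655, 0.074, 0.0159]]
lip 42 [-0.027   0.0011  0.0629] [[-0.0317, -0.049, 0.0582], [-0.0158, 0.0471, 0.0671]]
bench 0.0008
stand base 822 (array([536.9, 194.5]), array([119. , 142.4]), 10.1)
walls (array([537.1, 198.6]), array([ 47. , 104.4]), 9.7) 0.0526
walltop 111 (array([537. , 197.2]), array([ 45.8, 102.7]), 10.9) [0.5378 0.1988 0.0475]
T handle 84 [ 0.0004 -0.0014  0.242 ] [-0.0068 -0.0221  0.2353] [0.0081 0.0176 0.2475] 0.002801606653909685
keeper z 82 [0.1501 0.1519 0.188  0.1895 0.1901 0.1906 0.1915 0.1921 0.1927 0.1933
 0.1941 0.1948 0.1959 0.1976]
frame [ 0.0056 -0.07    0.183 ] [0.054  0.0637 0.2049] (array([29.8, -3.1]), array([ 48.3, 133.7]), 0.0) [18 13 23 74 67 69 39 11  1  0  1]
floor ext (array([16.4,  2.1]), array([174.4, 132.2]), 88.6) [[-0.0415, -0.0784, 0.0092], [0.0661, 0.0702, 0.0158]]
lip 96 [-0.0268 -0.0045  0.0624] [[-0.0314, -0.0512, 0.0569], [-0.0181, 0.043, 0.0671]]
bench 0.0002
stand base 1203 (array([538.8, 198. ]), array([128.2, 135.7]), 10.0)
walls (array([538.9, 195.8]), array([ 48.1, 100.9]), 9.0) 0.0602
walltop 125 (array([538.5, 194.4]), array([46.8, 97.7]), 10.0) [0.5381 0.1941 0.0477]
```

>>> play_rows --series '[0.02,0.03,0.012,0,0,0.12,0.045,0.03,0.03,0.012,0,0,0.12,0.045,0.03,0.03,0.012,0,0,0.12,0.045,0.03,0.03,0.012,0,0,0.12,0.045,0.03,0.03,0.012,0,0,0.12,0.045,0.03,0.03,0.01,0,0,0.12,0.045,0.03,0.03,0.01,0,0,0.12,0.045,0.03,0.03,0.01,0,0,0.12,0.045,0.03,0.03,0,0,0,0.12,0.045,0.02,0.03,0,0,0,0.12,0.045,0.02,0.02,0,0,0,0.12,0.045,0.02,0.02,0,0,0,0.12,0.045]'

```text
time_s: 1.8
tool_pos: [0.5099, -0.2613, 0.3381]
orientation: [3.141, 0.0, 1.773]
force: [0.8, -0.3, -0.1]
width: 0.489
grip_force: 0.0
```

>>> play_rows --series '[0.018,0.017,0,0,0,0.05,0.045,0.017,0.017,0,0,0,0.045,0.045,0,0,-0.03,0,0,0,0.045,0,0,-0.02,0,0,0,0.045,0,0,0,0,0,0,0.045,0,0,0,0,0,0,0.045]'

```text
time_s: 2.3
tool_pos: [0.5433, -0.2294, 0.2873]
orientation: [-3.14, -0.001, 1.86]
force: [0.3, 0.4, 0.6]
width: 0.488
grip_force: 0.0
```

```bash
python3 - <<'E'
from h import *
p=read_camera("side");cv2.imwrite("pics/s1.png",cv2.resize(p["img"][120:240,220:360],(700,600),interpolation=2))
s=read_state();print({k:np.round(s[k],4).tolist() for k in("tool_pos","orientation","force","joints")})
E
```

```text
{'tool_pos': [0.544, -0.2296, 0.2886], 'orientation': [3.1413, 0.0002, 1.8601], 'force': [0.1374, 0.2286, 0.7677], 'joints': [0.627, 0.3925, -0.4471, 1.5785, 0.1777, 1.2107, 0.4362]}
```

View pics/s1.png

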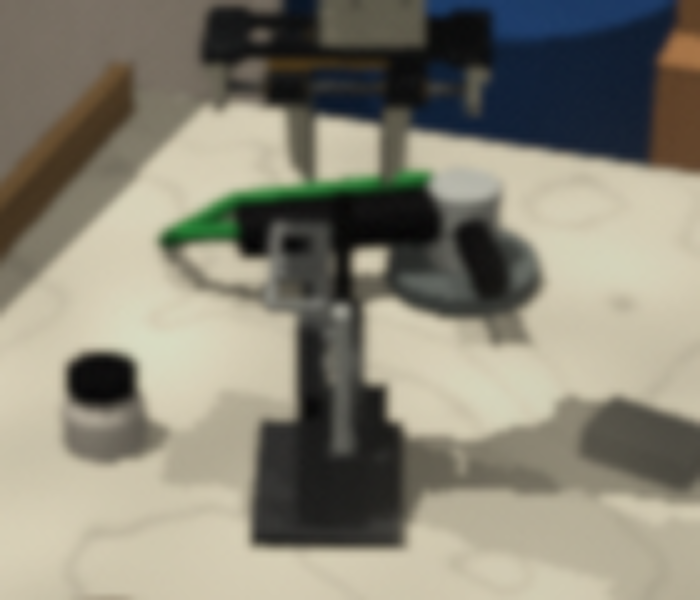

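The crop shows the fingers (columns 305 and 395) centred over the black handle (column 345). I go down and close.

>>> play_rows --series '[0.001,0.002,-0.02,0,0,0.008,0.045,0,0,-0.02,0,0,0,0.045,0,0,-0.017,0,0,0,0.045,0,0,0,0,0,0,0.045,0,0,0,0,0,0,0.045]'

```text
time_s: 2.77
tool_pos: [0.5451, -0.2277, 0.2319]
orientation: [3.141, 0.0, 1.868]
force: [-0.3, -0.4, 0.6]
width: 0.494
grip_force: 0.0
```

>>> play_rows --series '[0,0,0,0,0,0,0.02,0,0,0,0,0,0,0.016,0,0,0,0,0,0,0.012,0,0,0,0,0,0,0.008,0,0,0,0,0,0,0.004,0,0,0,0,0,0,0.0,0,0,0,0,0,0,0.0,0,0,0,0,0,0,0.0]' --grip_force 10

```text
time_s: 3.43
tool_pos: [0.5453, -0.2272, 0.2312]
orientation: [3.141, 0.0, 1.869]
force: [1.5, 0.5, 4.3]
width: 0.154
grip_force: 10.0
```

>>> play_rows --series '[0,0,0,0,0,0,0,0,0,0,0,0,0,0,0,0,0,0,0,0,0]' --grip_force 40

```text
time_s: 3.68
tool_pos: [0.5453, -0.2272, 0.2312]
orientation: [3.141, 0.001, 1.869]
force: [0.7, -0.1, 5.4]
width: 0.151
grip_force: 40.0
```

>>> play_rows --series '[0,0,0.003,0,0,0,0,0,0,0.003,0,0,0,0,0,0,0.003,0,0,0,0,0,0,0.003,0,0,0,0,0,0,0.003,0,0,0,0,0,0,0,0,0,0,0,0,0,0,0,0,0,0]'

```text
time_s: 4.27
tool_pos: [0.5449, -0.2273, 0.2459]
orientation: [3.141, 0.0, 1.869]
force: [-0.1, -0.8, -4.8]
width: 0.152
grip_force: 40.0
```

```bash
python3 - <<'E'
from h import *
for i in range(2):
    read_camera("top");s=read_state();print({k:np.round(s[k],4).tolist() for k in("tool_pos","orientation","force","moment")})
E
```

```text
{'tool_pos': [0.5448, -0.2273, 0.2457], 'orientation': [-3.1415, -0.0, 1.8686], 'force': [0.6034, 0.0771, -3.7652], 'moment': [-0.0214, -0.1401, 0.0164]}
{'tool_pos': [0.5448, -0.2273, 0.2456], 'orientation': [-3.1414, -0.0001, 1.8687], 'force': [-0.1294, 1.2032, -3.9884], 'moment': [0.0129, -0.1326, -0.0004]}
```

>>> play_rows --series '[0,0,0.003,0,0,0,0,0,0,0.003,0,0,0,0,0,0,0.003,0,0,0,0,0,0,0.003,0,0,0,0,0,0,0.003,0,0,0,0,0,0,0.002,0,0,0,0,0,0,0.0015,0,0,0,0,0,0,0,0,0,0,0,0,0,0,0,0,0,0]'

```text
time_s: 5.12
tool_pos: [0.5449, -0.2273, 0.2643]
orientation: [3.142, 0.0, 1.869]
force: [-0.3, -0.4, -3.4]
width: 0.152
grip_force: 40.0
```

```bash
cat > st.py <<'E'
from h import *
P=[];F=[]
for i in range(6):
    read_camera("top");s=read_state();F.append(s["force"]);P.append(s["tool_pos"])
print(np.mean(P,0).round(4),np.mean(F,0).round(2),np.std(F,0).round(2),np.round(s["orientation"],4),s["time_s"])
E
python3 st.py
```

```text
[ 0.5448 -0.2272  0.2641] [-0.05 -0.04 -4.43] [0.36 0.72 0.32] [-3.1414e+00 -2.0000e-04  1.8688e+00] 5.4167
```

>>> play_rows --series '[0,0,0.001,0,0,0,0,0,0,0.001,0,0,0,0,0,0,0.001,0,0,0,0,0,0,0,0,0,0,0,0,0,0,0,0,0,0]'

```text
time_s: 5.83
tool_pos: [0.545, -0.2273, 0.2674]
orientation: [3.141, 0.0, 1.869]
force: [-0.2, 0.2, -4.0]
width: 0.152
grip_force: 40.0
```

```bash
python3 st.py
```

```text
[ 0.5449 -0.2273  0.2673] [ 0.4  -0.03 -4.  ] [0.63 0.47 0.26] [ 3.1416e+00 -1.0000e-04  1.8687e+00] 6.1333
```

>>> play_rows --series '[0,0,0.001,0,0,0,0,0,0,0,0,0,0,0,0,0,0,0,0,0,0]'

```text
time_s: 6.38
tool_pos: [0.545, -0.2272, 0.2684]
orientation: [3.141, 0.0, 1.869]
force: [-0.4, 0.6, -4.7]
width: 0.15
grip_force: 40.0
```

```bash
python3 st.py
```

```text
[ 0.5449 -0.2272  0.2683] [ 0.44 -0.16 -4.38] [0.43 0.25 0.46] [-3.1416 -0.      1.8687] 6.6833
```

>>> play_rows --series '[0,0,0.0007,0,0,0,0,0,0,0,0,0,0,0,0,0,0,0,0,0,0]'

```text
time_s: 6.93
tool_pos: [0.545, -0.2272, 0.2691]
orientation: [3.141, 0.0, 1.869]
force: [-0.0, 0.5, -4.5]
width: 0.156
grip_force: 40.0
```

```bash
python3 st.py
```

```text
[ 0.5449 -0.2272  0.269 ] [-0.18  0.08 -4.37] [0.58 0.68 0.19] [3.1416 0.     1.8687] 7.2333
```

>>> play_rows --series '[0,0,0.0007,0,0,0,0,0,0,0,0,0,0,0,0,0,0,0,0,0,0]'

```text
time_s: 7.48
tool_pos: [0.5448, -0.2272, 0.2696]
orientation: [-3.141, -0.0, 1.869]
force: [0.0, 0.2, -4.9]
width: 0.149
grip_force: 40.0
```

```bash
python3 st.py
```

```text
[ 0.5448 -0.2272  0.2696] [-0.16  0.   -5.47] [0.51 0.43 0.36] [-3.1414e+00 -1.0000e-04  1.8687e+00] 7.7833
```

```bash
python3 - <<'E'
import numpy as np
y=.298;n=10;T=.32;U=28
f=lambda k:(lambda t:np.array([-27*(np.cos(t)-1)-133*np.sin(t)-U*k/n,133*(np.cos(t)-1)-27*np.sin(t)]))(T*k/n)
for k in range(1,n+1):
    d=f(k)-f(k-1);print(k,round(d[0]*np.cos(y),2),round(d[0]*np.sin(y),2),round(d[1],2),[round(T/n*np.sin(y),4),round(-T/n*np.cos(y),4)])
E
```

```text
1 -6.73 -2.07 -0.93 [np.float64(0.0094), np.float64(-0.0306)]
2 -6.7 -2.06 -1.07 [np.float64(0.0094), np.float64(-0.0306)]
3 -6.67 -2.05 -1.2 [np.float64(0.0094), np.float64(-0.0306)]
4 -6.63 -2.04 -1.33 [np.float64(0.0094), np.float64(-0.0306)]
5 -6.58 -2.02 -1.47 [np.float64(0.0094), np.float64(-0.0306)]
6 -6.54 -2.01 -1.6 [np.float64(0.0094), np.float64(-0.0306)]
7 -6.49 -1.99 -1.72 [np.float64(0.0094), np.float64(-0.0306)]
8 -6.43 -1.98 -1.85 [np.float64(0.0094), np.float64(-0.0306)]
9 -6.37 -1.96 -1.98 [np.float64(0.0094), np.float64(-0.0306)]
10 -6.31 -1.94 -2.1 [np.float64(0.0094), np.float64(-0.0306)]
```

>>> play_rows --series '[0,0,-0.0015,0,0,0,0,0,0,0,0,0,0,0,0,0,0,0,0,0,0]'

```text
time_s: 8.03
tool_pos: [0.545, -0.2272, 0.2682]
orientation: [3.141, 0.0, 1.869]
force: [0.1, -0.1, -4.6]
width: 0.15
grip_force: 40.0
```

```bash
python3 st.py
```

```text
[ 0.545  -0.2273  0.2683] [-0.17  0.07 -4.51] [0.48 0.65 0.27] [3.1414e+00 1.0000e-04 1.8687e+00] 8.3333
```

>>> play_rows --series '[-0.0067,-0.0021,-0.0012,0.0094,-0.0306,0,0,-0.0067,-0.0021,-0.0011,0.0094,-0.0306,0,0,-0.0067,-0.002,-0.0012,0.0094,-0.0306,0,0,-0.0066,-0.002,-0.0013,0.0094,-0.0306,0,0,-0.0066,-0.002,-0.0015,0.0094,-0.0306,0,0,0,0,0,0,0,0,0,0,0,0,0,0,0,0]'

```text
time_s: 8.92
tool_pos: [0.5109, -0.238, 0.262]
orientation: [2.983, 0.0, 1.867]
force: [0.6, -0.2, -3.8]
width: 0.147
grip_force: 40.0
```

```bash
python3 st.py
```

```text
[ 0.5123 -0.237   0.2621] [ 0.24 -0.21 -4.07] [0.26 0.44 0.34] [ 2.9815e+00 -1.0000e-04  1.8700e+00] 9.2167
```

No contact force, so I continue the tilt.

>>> play_rows --series '[-0.0065,-0.002,-0.0016,0.0094,-0.0306,0,0,-0.0065,-0.002,-0.0017,0.0094,-0.0306,0,0,-0.0064,-0.002,-0.0018,0.0094,-0.0306,0,0,-0.0064,-0.002,-0.002,0.0094,-0.0306,0,0,-0.0063,-0.0019,-0.0021,0.0094,-0.0306,0,0,-0.001,-0.0003,0,0,0,0,0,0,0,0,0,0,0,0,0,0,0,0,0,0,0]'

```text
time_s: 9.88
tool_pos: [0.4792, -0.2475, 0.2531]
orientation: [2.822, 0.0, 1.869]
force: [-0.1, -0.1, -4.1]
width: 0.152
grip_force: 40.0
```

```bash
python3 st.py; python3 - <<'E'
from h import *
a=[cv2.resize(p[r0:r0+100,c0:c0+66],(396,600),interpolation=2) for p,r0,c0 in((read_camera("side")["img"],140,255),(read_camera("top")["img"],125,330))]
cv2.imwrite("pics/s2.png",np.clip(np.hstack(a)*1.5,0,255).astype(np.uint8))
E
```

```text
[ 0.4794 -0.2472  0.253 ] [-0.05 -0.12 -4.58] [0.19 0.35 0.47] [2.8214 0.     1.8698] 10.1833
```

View pics/s2.png

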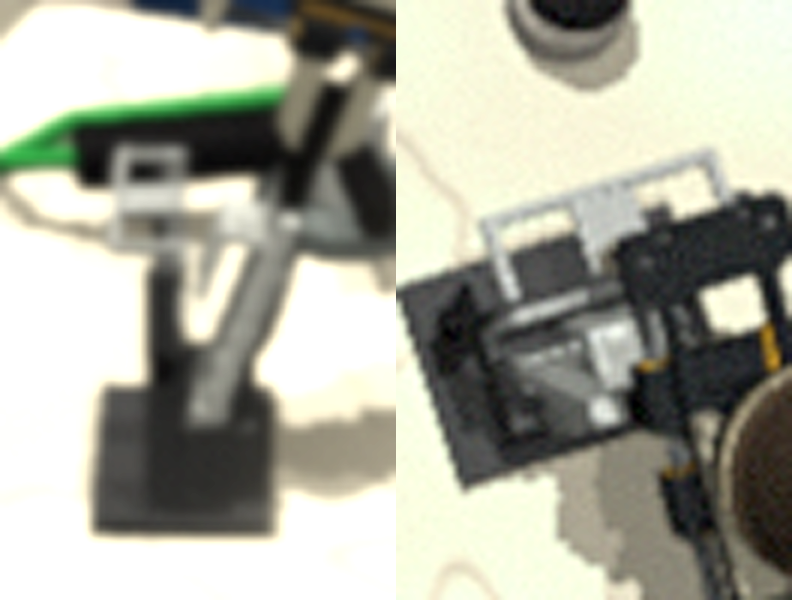

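The side crop shows the carrier tilted, its tooth at (200,270) in front of the rail and clear of the keeper frame at (150,200). I lift it out, then go forward.

>>> play_rows --series '[-0.002,-0.0006,0.002,0,0,0,0,-0.002,-0.0006,0.004,0,0,0,0,0,0,0.006,0,0,0,0,0,0,0.008,0,0,0,0,0,0,0.01,0,0,0,0,0,0,0.012,0,0,0,0,0,0,0.012,0,0,0,0,0,0,0,0,0,0,0]'

```text
time_s: 10.95
tool_pos: [0.476, -0.2494, 0.3102]
orientation: [2.818, 0.004, 1.869]
force: [0.4, -0.4, -4.1]
width: 0.148
grip_force: 40.0
```

>>> play_rows --series '[-0.01,-0.003,0.008,0,0,0,0,-0.02,-0.006,0.01,0,0,0,0,-0.02,-0.006,0.01,0,0,0,0,-0.02,-0.006,0.01,0,0,0,0,-0.02,-0.006,0.01,0,0,0,0,-0.01,-0.003,0.01,0,0,0,0,0,0,0,0,0,0,0]'

```text
time_s: 11.53
tool_pos: [0.373, -0.2807, 0.3665]
orientation: [2.821, 0.003, 1.865]
force: [0.8, -1.1, -4.1]
width: 0.149
grip_force: 40.0
```

>>> play_rows --series '[0.005,0.01,0,-0.0235,0.0765,0,0,0.01,0.02,0,-0.0235,0.0765,0,0,0.01,0.03,0,-0.0235,0.0765,0,0,0.01,0.03,0,-0.0235,0.0765,0,0,0.01,0.03,0,0,0,0,0,0.01,0.03,0,0,0,-0.03,0,0.01,0.03,0,0,0,-0.03,0,0.01,0.03,0,0,0,-0.03,0,0.01,0.03,0,0,0,-0.03,0,0.01,0.03,0,0,0,0,0,0.01,0.03,0,0,0,0,0,0.01,0.03,0,0,0,0,0]'

```text
time_s: 12.53
tool_pos: [0.49, 0.0536, 0.3645]
orientation: [3.14, -0.001, 1.749]
force: [0.3, -0.2, -5.1]
width: 0.149
grip_force: 40.0
```

>>> play_rows --series '[0.01,0.03,0,0,0,0,0,0.01,0.03,0,0,0,0,0,0.01,0.03,-0.01,0,0,0,0,0.01,0.03,-0.02,0,0,0,0,0.01,0.02,-0.03,0,0,0,0,0.0,0.01,-0.02,0,0,0,0,0,0,0,0,0,0,0,0,0,0,0,0,0,0,0,0,0,0,0,0,0]'

```text
time_s: 13.28
tool_pos: [0.5399, 0.2013, 0.2854]
orientation: [3.141, -0.001, 1.748]
force: [1.0, -0.2, -3.2]
width: 0.151
grip_force: 40.0
```

```bash
python3 st.py
```

```text
[0.5401 0.2007 0.2859] [-0.07  0.22 -3.72] [0.64 0.38 0.38] [3.1400e+00 1.0000e-04 1.7475e+00] 13.5833
```

```bash
python3 - <<'E'
from h import *
S=read_camera("side");T=read_camera("top")
a=[cv2.resize(p[r0:r0+100,c0:c0+66],(396,600),interpolation=2) for p,r0,c0 in((S["img"],220,212),(T["img"],140,190))]
cv2.imwrite("pics/s3.png",np.clip(np.hstack(a)*1.5,0,255).astype(np.uint8))
P0={"S":pickle.load(open("side0.pkl","rb")),"T":pickle.load(open("top0.pkl","rb"))}
yaw=.176; o=(.538,.1972)
for n,p in(("S",S),("T",T)):
    l=loc(cloud(P0[n]),o,yaw)
    m=(abs(l[...,0])<.035)&(abs(l[...,1])<.035)&(l[...,2]>.04)
    x=l[m][:,0]; print(n,"walls before: neg",np.percentile(x[x<0],[5,50,95]).round(4),"pos",np.percentile(x[x>0],[5,50,95]).round(4),"y",rect(l[(abs(l[...,0])<.035)&(abs(l[...,1])<.06)&(l[...,2]>.02)]))
    l=loc(cloud(p),(.5401,.2007),1.7475-np.pi/2)
    for z0,z1 in((.07,.09),(.09,.12),(.15,.21),(.235,.26)):
        m=(abs(l[...,0])<.05)&(abs(l[...,1])<.045)&(l[...,2]>z0)&(l[...,2]<z1); q=l[m]
        if m.sum()>5: print(n,z0,m.sum(),np.percentile(q[:,:2],[5,50,95],0).round(4).tolist())
E
```

```text
S walls before: neg [-0.0231 -0.0201 -0.0144] pos [0.0113 0.0158 0.0216] y (array([-0.6,  0.4]), array([106.6,  47. ]), 89.6)
S 0.07 61 [[-0.0086, -0.0306], [-0.0065, 0.0228], [0.0047, 0.0356]]
S 0.09 61 [[-0.0066, -0.0146], [-0.005, 0.0294], [0.004, 0.0363]]
S 0.15 378 [[-0.0155, -0.0266], [-0.0044, 0.0168], [0.0306, 0.0398]]
S 0.235 55 [[-0.0079, -0.01], [-0.0042, 0.0165], [0.0052, 0.0203]]
T walls before: neg [-0.0215 -0.0186 -0.0131] pos [0.0123 0.0185 0.0234] y (array([ 0.7, -1.6]), array([100.9,  48.1]), 88.9)
```

View pics/s3.png

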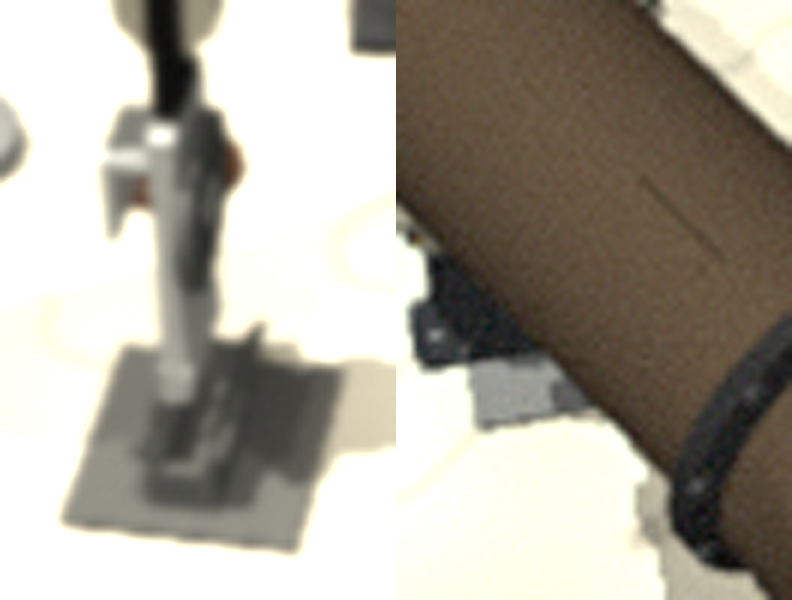

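The side crop shows the foot (180,380) just above the slot between the grey walls (150–240, 450). It sits about 2 mm off across, so I correct that and lower.

>>> play_rows --series '[-0.0015,-0.0033,0,0,0,0,0,0,0,0,0,0,0,0,0,0,-0.005,0,0,0,0,0,0,-0.005,0,0,0,0,0,0,-0.005,0,0,0,0,0,0,-0.004,0,0,0,0,0,0,-0.004,0,0,0,0,0,0,-0.003,0,0,0,0,0,0,0,0,0,0,0,0,0,0,0,0,0,0]'

```text
time_s: 14.52
tool_pos: [0.538, 0.1979, 0.2585]
orientation: [-3.141, -0.0, 1.749]
force: [0.2, 0.0, -4.2]
width: 0.148
grip_force: 40.0
```

```bash
python3 st.py
```

```text
[0.5381 0.198  0.2589] [-0.25  0.27 -4.29] [0.58 0.25 0.37] [ 3.1412 -0.      1.7487] 14.8167
```

>>> play_rows --series '[0,0,-0.003,0,0,0,0,0,0,-0.003,0,0,0,0,0,0,-0.003,0,0,0,0,0,0,-0.003,0,0,0,0,0,0,0,0,0,0,0,0,0,0,0,0,0,0]'

```text
time_s: 15.32
tool_pos: [0.5379, 0.1978, 0.2464]
orientation: [-3.141, 0.0, 1.749]
force: [0.1, -0.3, -4.3]
width: 0.15
grip_force: 40.0
```

```bash
python3 st.py
```

```text
[0.5381 0.1979 0.2468] [ 0.08  0.03 -4.31] [0.36 0.44 0.61] [ 3.1413 -0.      1.7487] 15.6167
```

>>> play_rows --series '[0,0,-0.003,0,0,0,0,0,0,-0.003,0,0,0,0,0,0,-0.003,0,0,0,0,0,0,-0.003,0,0,0,0,0,0,-0.003,0,0,0,0,0,0,-0.002,0,0,0,0,0,0,-0.0015,0,0,0,0,0,0,-0.001,0,0,0,0,0,0,0,0,0,0,0,0,0,0,0,0,0,0]'

```text
time_s: 16.45
tool_pos: [0.5381, 0.198, 0.2273]
orientation: [3.141, -0.0, 1.749]
force: [0.3, -0.0, -2.6]
width: 0.152
grip_force: 40.0
```

```bash
python3 st.py
```

```text
[0.5381 0.1979 0.2273] [-0.25  0.22 -2.73] [0.47 0.41 0.54] [ 3.1414e+00 -1.0000e-04  1.7487e+00] 16.75
```

>>> play_rows --series '[0,0,-0.0007,0,0,0,0,0,0,0,0,0,0,0,0,0,0,0,0,0,0]' --grip_force 10

```text
time_s: 17.0
tool_pos: [0.5383, 0.1983, 0.2272]
orientation: [3.14, -0.0, 1.749]
force: [-0.9, -0.1, 5.9]
width: 0.155
grip_force: 10.0
```

>>> play_rows --series '[0,0,0,0,0,0,0.018,0,0,0,0,0,0,0.022,0,0,0,0,0,0,0.03,0,0,0,0,0,0,0.045,0,0,0,0,0,0,0.045,0,0,0,0,0,0,0.045,0,0,0,0,0,0,0.045]'

```text
time_s: 17.58
tool_pos: [0.538, 0.1978, 0.2264]
orientation: [-3.142, 0.0, 1.749]
force: [-1.1, -0.0, -0.0]
width: 0.483
grip_force: 0.0
```

>>> play_rows --series '[0,0,0.01,0,0,0,0.045,0,0,0.02,0,0,0,0.045,0,0,0.03,0,0,0,0.045,0,0,0.03,0,0,0,0.045,0,0,0.03,0,0,0,0.045,-0.03,0,0.02,0,0,0,0.045,-0.03,0,0.02,0,0,0,0.045,-0.03,-0.02,0,0,0,0,0.045,-0.03,-0.03,0,0,0,0,0.045,0,-0.03,0,0,0,0,0.045,0,-0.03,0,0,0,0,0.045,0,-0.02,0,0,0,0,0.045]'

```text
time_s: 18.58
tool_pos: [0.4179, 0.066, 0.3875]
orientation: [3.14, 0.002, 1.747]
force: [0.3, 0.1, -0.9]
width: 0.493
grip_force: 0.0
```

```bash
python3 - <<'E'
from h import *
S=read_camera("side");T=read_camera("top")
a=[cv2.resize(p[r0:r0+100,c0:c0+66],(396,600),interpolation=2) for p,r0,c0 in((S["img"],220,212),(T["img"],140,190))]
cv2.imwrite("pics/s4.png",np.clip(np.hstack(a)*1.5,0,255).astype(np.uint8))
for p in(S,T):
    l=loc(cloud(p),(.538,.1979),.178)
    m=(abs(l[...,0])<.03)&(abs(l[...,1])<.03)&(l[...,2]>.225)&(l[...,2]<.25);print(m.sum(),l[m].mean(0).round(4))
E
```

```text
72 [-0.0014  0.0053  0.2361]
63 [-0.0004  0.0039  0.2375]
```

View pics/s4.png

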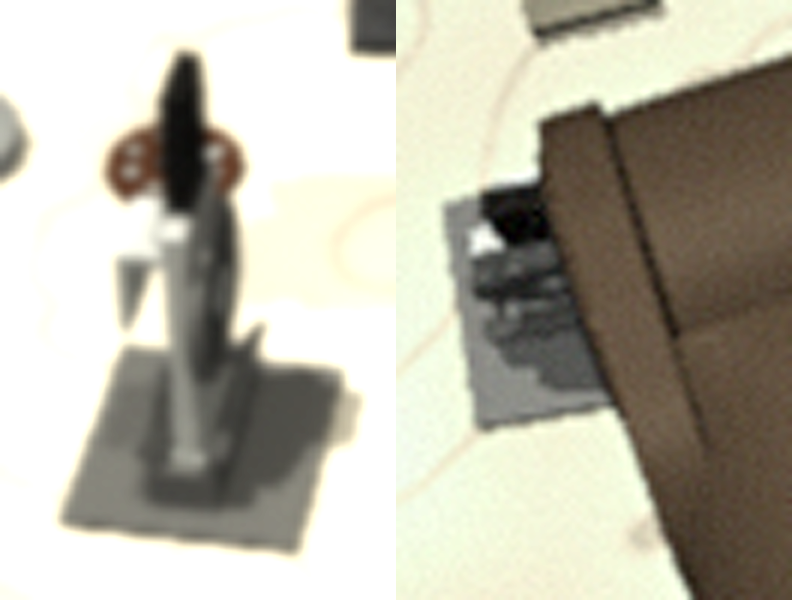

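The crop shows the carrier standing upright in the grey stand, foot down in the slot at (185,460), handle top at about z 0.237, gripper clear. I hand the job in.

```bash
python3 -c "
from h import *
print(sign_off())"
```

```text
the job is handed in; nothing more can be done
None
```

The carrier is out of its rack and standing upright, foot fully down, in the grey drain stand, released at about 19 s with only a light touch on the keeper (about 1 N) on the way; the job is handed in.

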